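# Lay the canister down and shut the kit box

### The arm

A 6-joint arm with a two-finger parallel gripper is mounted at the origin on the work surface. World frame = base frame: x ahead of the robot, y to its left, z up, the work surface at z = 0. Lengths are in m, angles in rad, forces in N, time in s.
With the tool pointing down it reaches from about 0.375 to 0.9 m from the base axis. Payload 3.1 kg.
Tool frame: the origin (TCP) lies midway between the tips of the shut fingers; the grasp point (between the pads) lies pinch_z behind it (pinch_z is the distance from the TCP to the grasp point, in m); y points along the fingers, z is the direction in which the jaws open and shut, and the axes are right-handed (so a half turn about y gives the same grasp; the last joint's range is limited). The gripper opens to 87 mm and grips with 3 to 60 N. Pads are 19 mm wide; open, the fingers measure 117 mm over their backs; the gripper's body (75 mm by 190 mm) begins 51 mm behind the grasp point.
Start: joints at [1.147, 0.527, 1.433, -0, 1.181, -0.178], TCP at [0.151, 0.606, 0.223] pointing down, gripper open.
Joint ranges: [-3.08, 3.08], [-0.75, 2.2], [0.22, 2.44], [-1.43, 4.57], [0, 2.65], [-2.85, 2.85]. Speed limits (rad/s): [2.79, 2.79, 3.14, 3.14, 3.14, 3.14].

### API

Orientations are given as a unit quaternion [x, y, z, w].
In Python, from rig import get_obs, camera, hand_in, pinch_z gives the robot as it stands. The module is installed in compiled form; this text tells all that it offers.
- The arm moves only by the tool arm_command, never from a script. Its argument "plan" is a list of rows, each a list of 2 entries, a list of its own where there are three numbers: the shift along the world's x, y, z in units of 25 mm (1.0 is 25 mm), then the turn about the world's z in units of 5 degrees (1.0 is 5 degrees). A call has 1 to 5 rows; each row is the pose to reach, as a shift and turn from the pose commanded when the call began; what a row does not reach only later rows make up. A row lasts 1/10 s, in which the tool goes at most 50 mm and 8.59 degrees, less where a joint would pass 70% of its speed; a pose out of reach is approached as far as the arm can. A call with a gripper value outside its range is refused whole. "fingers" is the opening, from -1 (shut) to 1 (fully open), set as the call begins (left out, the last holds). The fingers move at their own pace and stop on an object; "force" is the grip in N (left out, the last holds). Time passes only in rows, so rows that repeat a pose let the fingers close. It gives the time, the measured TCP pose, the force and the opening at its end, in the units of the state.
- get_obs(): the state, without advancing time (a new reading comes with each control period).
- camera(name): name is "side" or "top"; returns a dict with "pixels" (400x640x3 uint8, red, green, blue), "camera_matrix" (3x3 intrinsics, pixels), "R" (3x3) and "t" (3): a world point X has camera coordinates R X + t. Camera axes: x right, y down, z forward; pixel columns grow to the right and rows downward; lengths in m; the calibration is good to about 2 mm. A picture is of the moment at which its call begins. There is no depth.
- hand_in(): hands the job in, once; it reports no verdict.
The state is a dict: "time": time; "q": joint angles; "joint_velocities": joint speeds; "joint_torque": joint torques, N m; "position": TCP position; "tool_rot": TCP orientation; "ft_force": force on the tool from outside, world axes, zero at the start; "moment": the same for the moment, N m; "grip_width": finger opening in m.
Only numpy, scipy, OpenCV 4.12 (cv2) and the standard library are available. Lean on these libraries where they do the work, as an engineer would, in place of code of your own. Each camera call takes 0.05 s, during which the arm holds its last target.

### The job

The kit box will not shut because the canister in it has been left standing on end: push it over from high up, without lifting it, so that it lies flat on its broad side on the box floor. Then put the lid on: with its front still raised, hook the lid's back edge under the lip along the back of the box, and lower the front gently until the lid sits square and flat on the rim all round. Leave the bowl, the tool jar and the paddle where they are.

Things in the scene. Friction and masses are not known exactly. Their poses are not given: they have to be found in the camera images.
- box_rim (a point): Kit box: open plywood box fixed to the bench, 170 mm front to back (its x) by 256 mm long (its y), walls 10 mm thick, rim 88 mm above the bench. This point is the middle of the box at rim height. x points from the back to the front; the back, with the lip, is on the robot's side. y runs along the length, z up.
- box_lip (a point): Middle of the lower inner edge of the box's lip, a wooden strip 6 mm thick all along the back; axes as box_rim, 67 mm behind and 11 mm above it. Under the lip is a gap 11 mm high over the back wall's top, 18 mm deep from this edge back to the upright cleat that carries the lip. The lip's top is 105 mm above the bench.
- box_floor (a point): Middle of the floor of the box's bay, 10 mm above the bench; axes as box_rim. The bay is 120 mm wide (x) and 236 mm long (y). A divider, its top 46 mm above the bench, parts it from a narrow slot along the back that holds two small tools.
- canister_mid (a point): Closed rigid canister, about 0.5 kg, 150 mm tall: flat-sided body 100 (its x) by 56 mm (its y), 128 mm tall, then a cap 48 mm across. Point: on its axis 75 mm above its bottom; z points to the cap; it balances 68 mm above its bottom. It starts standing in the bay at the box's -y end, its y along the box; tipped towards the box's +y it has room to lie on its broad side, 56 mm high.
- lid_handle (a point): Middle of the lid's wooden bar handle: 22 mm thick (lid x), 110 mm long (lid y), 20 mm high, on two feet 14 mm high near its ends. The point is 24 mm above the lid's top face and, while the lid lies on the bench, 42 mm above the bench. Lid axes: x from its back edge to its front edge, y along it, z up. The handle is 8 mm nearer the front than the lid's middle.
- lid_back (a point): Middle of the lower back edge of the lid panel (the edge that goes under the lip), 91 mm behind and 30 mm below lid_handle in lid axes. The panel is plywood 166 mm (x) by 256 mm (y), 6 mm thick; whole lid 0.27 kg. Fully home, this edge rests at rim height 14 mm (10 to 18) behind box_lip, and the panel's front edge is level with the box's front face.
- lid_batten (a point): Middle of the lower front edge of the lid's front batten, 61 mm in front of and 42 mm below lid_handle in lid axes. Two battens, 12 mm deep and 200 mm long, run along y under the lid, which lies on them. The front one goes down just inside the box's front wall with about 4 mm of play; the back one starts 28 mm in front of the back edge.
- bowl: Bystander: fired clay bowl 124 mm across, 50 mm high, on the turntable of an aluminium banding wheel 160 mm across and 64 mm high. Origin: centre of its underside.
- tool_jar: Bystander: white ceramic jar 88 mm across and 110 mm high with tools standing in it up to 195 mm. Origin: centre of its underside.
- paddle: Bystander: wooden clay paddle, 260 mm long (y), 55 mm wide, 12 mm thick, lying on the bench. Origin: underside, near the middle.
Things that resemble listed ones, but are neither listed nor needed, are in the scene too. Leave any red or yellow look-alike of the part that bears canister_mid alone.

How it is judged:
On the way, in this order (a step that is already met when the one before it is completed fails the run):
1. the canister lies on its broad side on the box floor, at rest (angle between canister_mid's own z axis and vertical between 1.48 and 1.66 rad and (angle between canister_mid's own y axis and vertical below 0.12 rad or angle between canister_mid's own y axis and vertical above 3.02 rad) and z of canister_mid in the frame of box_floor between 0.02 and 0.036 m and x of canister_mid in the frame of box_floor between -0.06 and 0.06 m and y of canister_mid in the frame of box_floor between -0.118 and 0.118 m and linear speed of canister below 0.03 m/s), for 0.3 s.
2. the lid's back edge is under the lip while its front is still raised (x of lid_back in the frame of box_lip between -0.019 and -0.004 m and z of lid_back in the frame of box_lip between -0.016 and -0.003 m and y of lid_back in the frame of box_lip between -0.03 and 0.03 m and angle between lid_back's own z axis and vertical between 0.03 and 0.5 rad), for 0.05 s.
At the end, for the whole second after the job is handed in: The canister lies on its broad side on the floor of the box (within 5 degrees), and the lid is let go and at rest on the rim: back edge 8 to 19 mm under the lip, within 3 mm of rim height, level within 1.4 degrees, square to the box within 3.4 degrees and within 12 mm of centred along its length (angle between canister_mid's own z axis and vertical between 1.48 and 1.66 rad and (angle between canister_mid's own y axis and vertical below 0.12 rad or angle between canister_mid's own y axis and vertical above 3.02 rad) and z of canister_mid in the frame of box_floor between 0.02 and 0.036 m and x of canister_mid in the frame of box_floor between -0.06 and 0.06 m and y of canister_mid in the frame of box_floor between -0.118 and 0.118 m and x of lid_back in the frame of box_lip between -0.0195 and -0.008 m and z of lid_back in the frame of box_rim between -0.003 and 0.003 m and y of lid_back in the frame of box_rim between -0.012 and 0.012 m and angle between lid_back's own z axis and vertical below 0.025 rad and angle between the x axis of lid_back and the x axis of box_rim, either way round below 0.06 rad and linear speed of each of lid, canister below 0.02 m/s); the robot touches nothing.
It fails at once if the canister is lifted off the box floor instead of tipped over (its middle rises 20 mm or more above where it started) (z of canister_mid in the frame of box_floor above 0.095 m).
It fails at once if the lid drops: it moves faster than 0.3 m/s with its back edge under the lip (x of lid_back in the frame of box_lip between -0.019 and -0.004 m and z of lid_back in the frame of box_lip between -0.016 and -0.003 m and y of lid_back in the frame of box_lip between -0.03 and 0.03 m and linear speed of lid above 0.3 m/s).
It fails at once if the bowl, the tool jar or the paddle is moved by more than 30 mm (distance of any of bowl, tool_jar, paddle from where it was at the start of the episode above 0.03 m).
It also fails if it takes over 58 s, if anything falls off the work surface, if the arm or the gripper's body presses on something with over 40 N, if the wrist force passes 120 N, or if a joint passes its speed limit or range.

## Working session

There is one attempt and no reset: what is moved stays moved. The work goes in short steps, Python scripts to look and compute and a tool call to move; the robot and the scene stay as the last step left them, time stands still between calls to the robot, and variables do not carry over. Pictures are saved under pics/ and viewed, and the job is handed in when it is done.

Besides the shell and the picture viewer there is one more tool, called after ">>>" as name(argument=value, ...) on one line, values as JSON. arm_command: Moves the arm, as the interface text tells. Its arguments: {"type":"object","properties":{"plan":{"type":"array"},"fingers":{"type":"number"},"force":{"type":"number"}},"required":["plan"]}

```bash
mkdir -p pics; cat > h.py <<'E'
import numpy as np, cv2
from rig import get_obs, camera, hand_in, pinch_z
def snap(name,fn,crop=None,s=1):
    c=camera(name); im=cv2.cvtColor(c['pixels'],cv2.COLOR_RGB2BGR)
    np.savez('cam_'+name+'.npz',**{k:np.array(v) for k,v in c.items()})
    if crop: im=im[crop[1]:crop[3],crop[0]:crop[2]]
    if s!=1: im=cv2.resize(im,None,fx=s,fy=s,interpolation=cv2.INTER_CUBIC)
    cv2.imwrite('pics/'+fn,im)
def crop(name,fn,cr,s):
    d=np.load('cam_'+name+'.npz'); im=cv2.cvtColor(d['pixels'],cv2.COLOR_RGB2BGR)[cr[1]:cr[3],cr[0]:cr[2]]
    cv2.imwrite('pics/'+fn,cv2.resize(im,None,fx=s,fy=s,interpolation=cv2.INTER_CUBIC))
def ray(name,u,v):
    d=np.load('cam_'+name+'.npz'); R,t,K=d['R'],d['t'],d['camera_matrix']
    r=R.T@np.linalg.inv(K)@np.array([u,v,1.]); return -R.T@t, r
def onz(name,u,v,z):
    o,r=ray(name,u,v); return o+r*(z-o[2])/r[2]
def proj(name,X):
    d=np.load('cam_'+name+'.npz'); p=d['camera_matrix']@(d['R']@np.array(X)+d['t']); return p[:2]/p[2]
def tri(*obs):
    A=np.zeros((3,3));b=np.zeros(3)
    for n,u,v in obs:
        o,r=ray(n,u,v); r=r/np.linalg.norm(r); P=np.eye(3)-np.outer(r,r); A+=P;b+=P@o
    return np.linalg.solve(A,b)
E
python3 -c "
from h import *
snap('top','top0.png');snap('side','side0.png')
print(pinch_z if not callable(pinch_z) else pinch_z(), get_obs())
for n in('top','side'):
  d=np.load('cam_'+n+'.npz');print(n,-d['R'].T@d['t'],d['R'],d['camera_matrix'])
"
```

```text
0.0187 {'time': 0.1, 'q': array([ 1.14747226e+00,  5.28357286e-01,  1.43373226e+00, -7.94613954e-06,
        1.18139769e+00, -1.78542446e-01]), 'joint_velocities': array([-0.0012647 , -0.00246716, -0.00142058,  0.0005341 ,  0.00139028,
       -0.00084514]), 'joint_torque': array([ 1.66486275e-04, -4.40985453e+01, -1.77150822e+01,  6.35054265e-02,
        5.33910154e-02, -3.40245515e-05]), 'position': array([0.15119949, 0.60578056, 0.22169259]), 'tool_rot': array([ 0.70245765, -0.08652244,  0.0861303 , -0.70117665]), 'ft_force': array([-0.06755542,  0.35749995,  0.15460402]), 'moment': array([-0.02013495,  0.06653035, -0.01864709]), 'grip_width': 0.08743079139914368}
top [ 0.30978099 -0.07369048  1.21649144] [[ 0.0126172  -0.99984997 -0.01186809]
 [-0.98103214 -0.01008193 -0.19358277]
 [ 0.19343408  0.01408545 -0.98101216]] [[378.42633236   0.         321.25647673]
 [  0.         378.42633236 201.17350741]
 [  0.           0.           1.        ]]
side [ 0.35212003 -0.97287236  0.7529679 ] [[ 0.98238219 -0.1864275   0.01303924]
 [-0.09842566 -0.57544169 -0.81189855]
 [ 0.15886354  0.79631128 -0.58365292]] [[367.05365528   0.         317.23632788]
 [  0.         367.05365528 200.75970377]
 [  0.           0.           1.        ]]
```

View pics/top0.png

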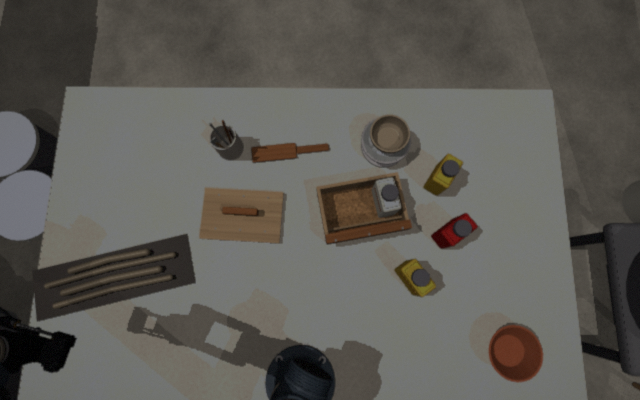

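View pics/side0.png

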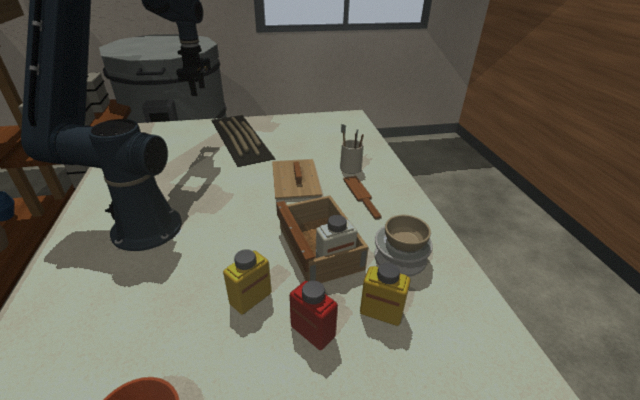

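The top view shows the box at about (365,208) with a white canister in it at (388,195). The lid is at (242,215), the jar at (224,140), the paddle at (290,151) and the bowl at (388,138). The canister candidates are white (388,195), yellow (443,175), yellow (416,277) and red (455,231). Only the white one stands inside the box, so it is the target. I'll enlarge that area to confirm.

```bash
python3 -c "
from h import *
crop('top','top0c.png',(310,165,420,250),7)
crop('top','top0l.png',(190,175,300,250),7)
crop('side','side0c.png',(265,185,375,285),6)
"
```

```text
(no output)
```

View pics/top0c.png

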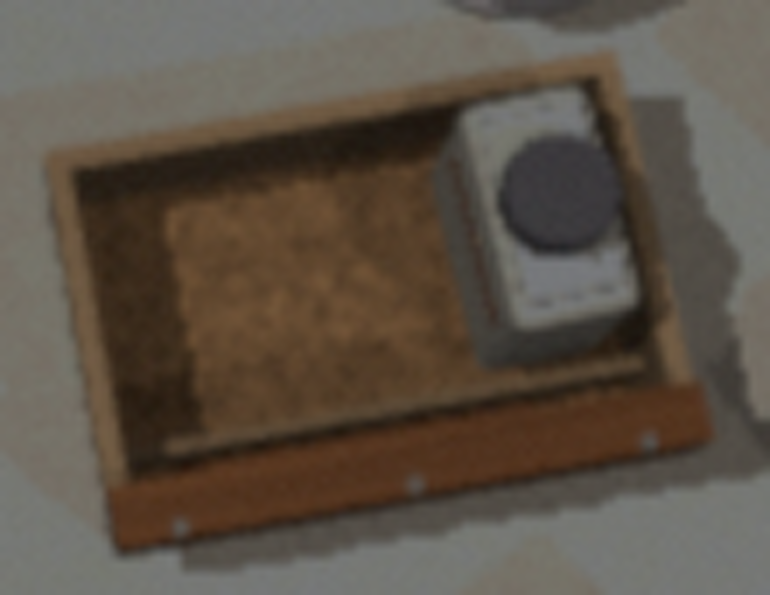

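View pics/top0l.png

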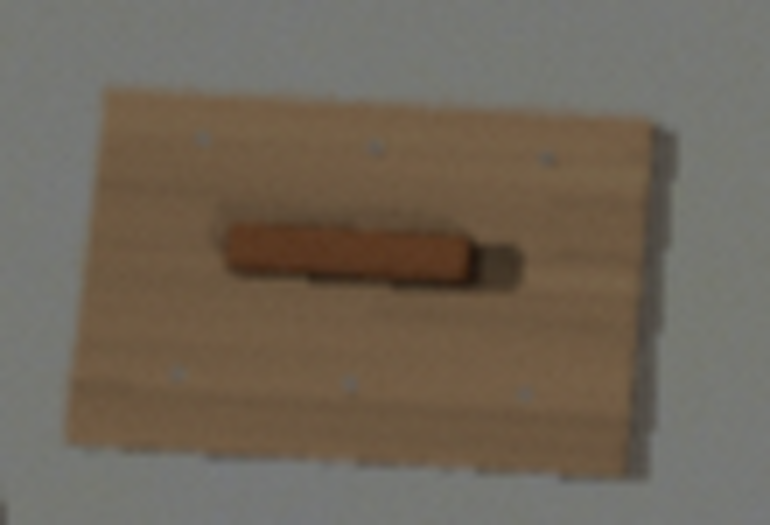

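View pics/side0c.png

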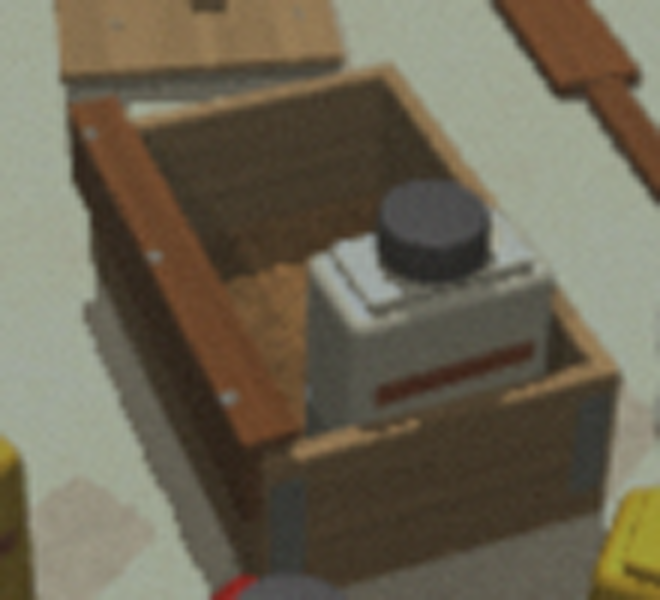

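```bash
cat > fit.py <<'E'
from h import *
from scipy.optimize import least_squares
def fit(pts, x0):
    # pts: (cam, u, v, [local xyz with z world])
    def f(p):
        c,s=np.cos(p[2]),np.sin(p[2]); r=[]
        for n,u,v,(a,b,z) in pts:
            r+=list(proj(n,[p[0]+c*a-s*b,p[1]+s*a+c*b,z])-[u,v])
        return r
    q=least_squares(f,x0); return q.x,np.array(q.fun).reshape(-1,2)
def T(x,y,s=7,x0=310,y0=165,n='top'): return (n,(x+.5)/s-.5+x0,(y+.5)/s-.5+y0)
def S(x,y): return T(x,y,6,265,185,'side')
def L(x,y): return T(x,y,7,190,175)
if __name__=='__main__':
    box=[T(45,153)+((.085,.128,.088),),T(617,53)+((.085,-.128,.088),),T(109,488)+((-.067,.128,.105),),T(704,385)+((-.067,-.128,.105),),
     T(76,172)+((.075,.118,.088),), T(600,78)+((.075,-.118,.088),),
     S(387,64)+((.085,.128,.088),),S(618,373)+((.085,-.128,.088),),S(120,100)+((-.067,.128,.105),),S(300,432)+((-.067,-.128,.105),)]
    p,r=fit(box,[.45,-.2,0]);print('box',p,np.degrees(p[2]));print(r.round(1))
    lid=[L(106,88)+((.083-.008,.128,.018),),L(653,120)+((.075,-.128,.018),),L(67,443)+((-.091,.128,.018),),L(626,478)+((-.091,-.128,.018),),
      L(228,224)+((.011,.055,.052),),L(472,236)+((.011,-.055,.052),),L(228,270)+((-.011,.055,.052),),L(470,281)+((-.011,-.055,.052),)]
    p,r=fit(lid,[.45,.2,0]);print('lid handle',p,np.degrees(p[2]));print(r.round(1))
    print('cap', onz('top',*T(560,193)[1:],.160), tri(T(560,193),S(434,214)))
    can=[T(465,118),T(590,88),T(637,300),T(515,330)]
    for t in can: print(onz(*t,.138))
    # bystanders
    print('bowl',onz('top',388,133,.114),'jar',onz('top',224,135,.11),'red',onz('top',462,226,.15),'yel',onz('top',450,168,.15),onz('top',421,277,.15),'padd',onz('top',290,151,.01))
E
python3 fit.py
```

```text
box [ 0.51870883 -0.183357    0.19026547] 10.90140824380983
[[ 0.3  0.1]
 [ 0.4 -0.2]
 [-0.   0.4]
 [ 0.1 -0.3]
 [-0.4 -0.1]
 [ 0.3 -0.1]
 [ 0.6 -0.2]
 [ 0.2 -0.1]
 [-0.9 -0.8]
 [-0.2 -0.1]]
lid handle [ 0.50703787  0.19895734 -0.0452979 ] -2.5953786650485515
[[ 0.3  0.3]
 [ 0.3 -0. ]
 [-0.2  0.4]
 [ 0.1 -0. ]
 [ 0.2 -0.5]
 [ 0.2 -0.3]
 [-0.6 -0.2]
 [-0.2  0.2]]
cap [ 0.54636056 -0.25309935  0.16      ] [ 0.54774314 -0.25367713  0.15707307]
[ 0.58305073 -0.21787075  0.138     ]
[ 0.59651167 -0.27039033  0.138     ]
[ 0.50637644 -0.28753214  0.138     ]
[ 0.49329135 -0.23705212  0.138     ]
bowl [ 0.7427548  -0.26023472  0.114     ] jar [0.73373714 0.24604352 0.11      ] red [ 0.45270962 -0.45667931  0.15      ] yel [ 0.62234901 -0.43193516  0.15      ] [ 0.30997606 -0.33586916  0.15      ] padd [0.71743107 0.05020651 0.01      ]
```

The fit residuals are under 1 px. The box is at (0.519,-0.183) with yaw 10.9°, and the lid handle is at (0.507,0.199) with yaw -2.6°. The crop confirms the white canister is the one standing at the box's -y end. Next I'll work out the push.

```bash
cat >> h.py <<'E'
from scipy.spatial.transform import Rotation as Ro
BOX=np.array([0.5187,-0.1834]);BY=0.19027
def b2w(x,y): c,s=np.cos(BY),np.sin(BY); return BOX+[c*x-s*y,s*x+c*y]
def w2b(X,Y): c,s=np.cos(BY),np.sin(BY); d=np.array([X,Y])-BOX; return np.array([c*d[0]+s*d[1],-s*d[0]+c*d[1]])
def st():
    o=get_obs(); M=Ro.from_quat(o['tool_rot']).as_matrix(); j=M[:,2]
    print('t',round(o['time'],2),'pos',o['position'].round(4),'jawyaw',np.degrees(np.arctan2(j[1],j[0])).round(2),'ydir',M[:,1].round(3),'F',o['ft_force'].round(2),'M',o['moment'].round(3),'w',round(o['grip_width'],4),'q',o['q'].round(2),'box',w2b(*o['position'][:2]).round(4))
    return o
E
python3 -c "
from h import *
o=st();p=o['position']
a=b2w(.015,-.14);b=b2w(.015,-.04)
print(a,b,(np.r_[a,.222]-p)/.025,(b-a)/.025)
g=np.array([.507,.199]);print((g-p[:2])/.025)
print(w2b(0.5463,-0.2531),w2b(.5477,-.2537))
"
```

```text
t 0.1 pos [0.1512 0.6058 0.2217] jawyaw 75.98 ydir [-0.001 -0.002 -1.   ] F [-0.07  0.36  0.15] M [-0.02   0.067 -0.019] w 0.0874 q [ 1.15  0.53  1.43 -0.    1.18 -0.18] box [-0.2116  0.8444]
[ 0.55990666 -0.31803659] [ 0.54099426 -0.21984127] [ 1.63482870e+01 -3.69526861e+01  1.22962204e-02] [-0.75649612  3.92781283]
[ 14.2320205  -16.27122253]
[ 0.01391996 -0.07366196] [ 0.01518122 -0.07451591]
```

>>> arm_command(plan=[[[1.2,-1.6,0],-1.6],[[2.4,-3.2,0.2],-3.2],[[3.6,-4.8,0.4],-4.8],[[4.8,-6.4,0.6],-6.4],[[6,-8,0.8],-8]], fingers=-1, force=20)

```text
time: 0.6
position: [0.3014, 0.4054, 0.2423]
tool_rot: [0.629, -0.323, 0.323, -0.629]
ft_force: [0.4, 0.0, -0.8]
grip_width: 0.055
```

>>> arm_command(plan=[[[1.2,-1.6,0],-1],[[2.4,-3.2,0],-2],[[3.6,-4.8,0],-3],[[4.8,-6.4,0],-4],[[6,-8,0],-5]])

```text
time: 1.1
position: [0.4515, 0.2053, 0.2423]
tool_rot: [0.545, -0.451, 0.451, -0.545]
ft_force: [0.3, 0.9, -0.2]
grip_width: 0.0152
```

>>> arm_command(plan=[[[0.4,-1.9,0],0],[[0.8,-3.8,0],0],[[1.2,-5.7,0],0],[[1.6,-7.6,0],0],[[2,-9.5,0],0]])

```text
time: 1.6
position: [0.5006, -0.0323, 0.2422]
tool_rot: [0.545, -0.45, 0.45, -0.545]
ft_force: [1.6, -0.4, 0.9]
grip_width: 0.0005
```

>>> arm_command(plan=[[[0.4,-1.9,0],0],[[0.8,-3.8,0],0],[[1.2,-5.7,0],0],[[1.6,-7.6,0],0],[[2.2,-9.5,0],0]])

```text
time: 2.1
position: [0.5552, -0.2695, 0.242]
tool_rot: [-0.545, 0.451, -0.449, 0.545]
ft_force: [0.8, 0.1, 0.8]
grip_width: 0.0006
```

```bash
python3 -c "
from h import *
o=st();p=o['position']
print((np.r_[b2w(.015,-.14),.122]-p)/.025)
"
```

```text
t 2.1 pos [ 0.5552 -0.2695  0.242 ] jawyaw 10.94 ydir [-0.001  0.001 -1.   ] F [0.8  0.09 0.75] M [-0.125  0.019  0.009] w 0.0006 q [-0.63  0.5   1.43  0.    1.22 -0.82] box [ 0.0195 -0.0915]
[ 0.18914191 -1.9397551  -4.79896247]
```

>>> arm_command(plan=[[[0.2,-1.95,0],0],[[0.2,-1.95,-1.6],0],[[0.2,-1.95,-3.2],0],[[0.2,-1.95,-4.8],0],[[0.2,-1.95,-4.8],0]])

```text
time: 2.6
position: [0.5566, -0.3136, 0.116]
tool_rot: [0.545, -0.455, 0.445, -0.545]
ft_force: [-0.1, 0.8, -0.6]
grip_width: 0.0005
```

```bash
python3 -c "
from h import *
o=st();snap('side','s1.png',(220,140,420,290),4)
"
```

```text
t 2.6 pos [ 0.5566 -0.3136  0.116 ] jawyaw 10.95 ydir [-0.011  0.009 -1.   ] F [-0.09  0.81 -0.64] M [-0.047  0.04  -0.002] w 0.0005 q [-0.69  0.68  1.47 -0.    1.   -0.88] box [ 0.0125 -0.135 ]
```

View pics/s1.png

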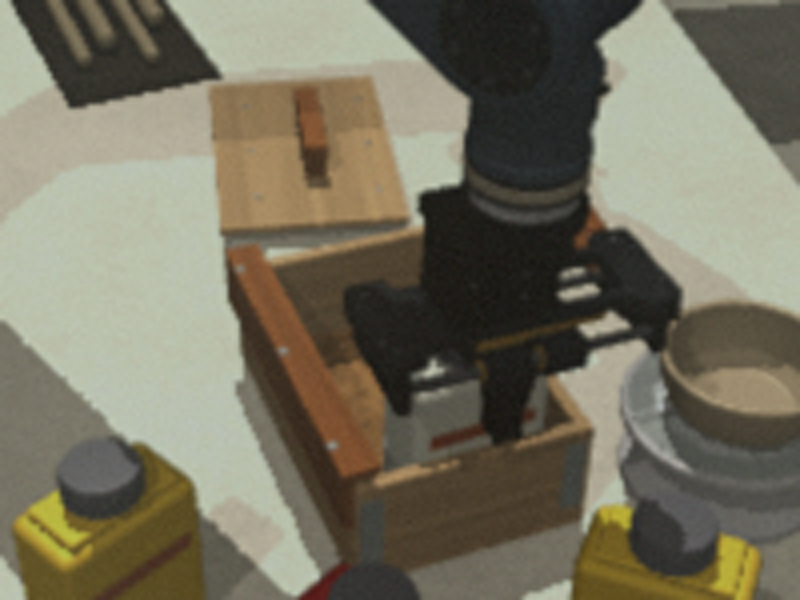

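The side crop shows the closed fingers at about (510,430) behind the canister's -y face and above the rim. I'll push along box +y.

>>> arm_command(plan=[[[-0.1,0.5,0],0],[[-0.15,0.8,0],0],[[-0.2,1.1,0],0],[[-0.27,1.4,0],0],[[-0.33,1.7,0],0]])

```text
time: 3.15
position: [0.5534, -0.274, 0.124]
tool_rot: [0.546, -0.449, 0.451, -0.546]
ft_force: [1.1, -1.0, 1.0]
grip_width: 0.0004
```

>>> arm_command(plan=[[[-0.06,0.3,0],0],[[-0.12,0.6,0],0],[[-0.17,0.9,0],0],[[-0.23,1.2,0],0],[[-0.29,1.5,0],0]])

```text
time: 3.65
position: [0.5449, -0.2356, 0.1221]
tool_rot: [-0.545, 0.45, -0.449, 0.546]
ft_force: [-1.2, 0.2, -0.0]
grip_width: 0.0006
```

```bash
python3 -c "
from h import *
o=st();snap('side','s2.png',(220,140,420,290),4)
"
```

```text
t 3.65 pos [ 0.5449 -0.2356  0.1221] jawyaw 10.97 ydir [-0.001  0.001 -1.   ] F [-1.23  0.24 -0.  ] M [-0.094  0.004 -0.043] w 0.0006 q [-0.6   0.62  1.6   0.    0.93 -0.79] box [ 0.0158 -0.0562]
```

View pics/s2.png

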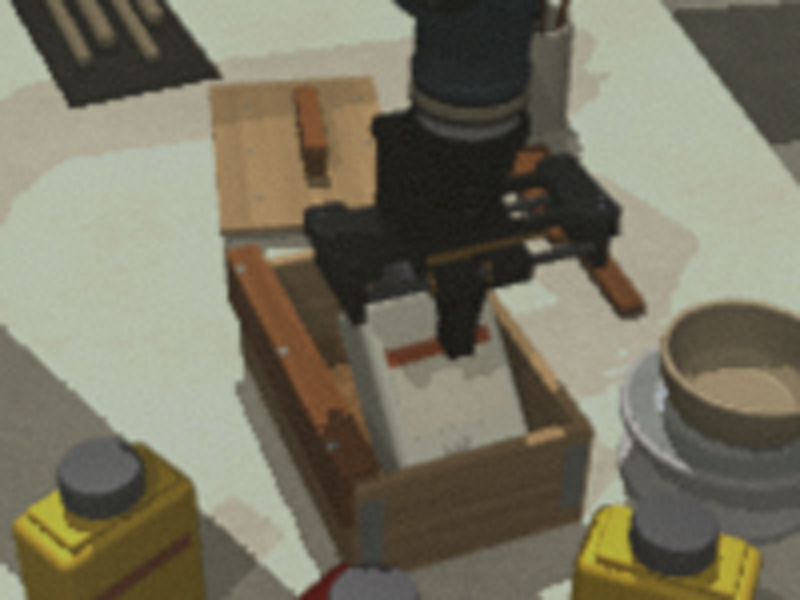

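It's tipping as planned, with no sign of sliding. I'll keep pushing.

>>> arm_command(plan=[[[-0.06,0.3,0],0],[[-0.12,0.6,0],0],[[-0.17,0.9,0],0],[[-0.17,0.9,0],0],[[-0.17,0.9,0],0]])

```text
time: 4.2
position: [0.5412, -0.214, 0.1225]
tool_rot: [0.546, -0.45, 0.45, -0.546]
ft_force: [0.1, -0.2, -1.0]
grip_width: 0.0004
```

```bash
python3 -c "
from h import *
o=st();snap('side','s3.png',(220,140,420,290),4)
"
```

```text
t 4.2 pos [ 0.5412 -0.214   0.1225] jawyaw 11.0 ydir [ 0. -0. -1.] F [ 0.07 -0.17 -0.96] M [-0.092  0.03   0.023] w 0.0004 q [-0.57  0.6   1.63 -0.    0.91 -0.76] box [ 0.0163 -0.0343]
```

View pics/s3.png

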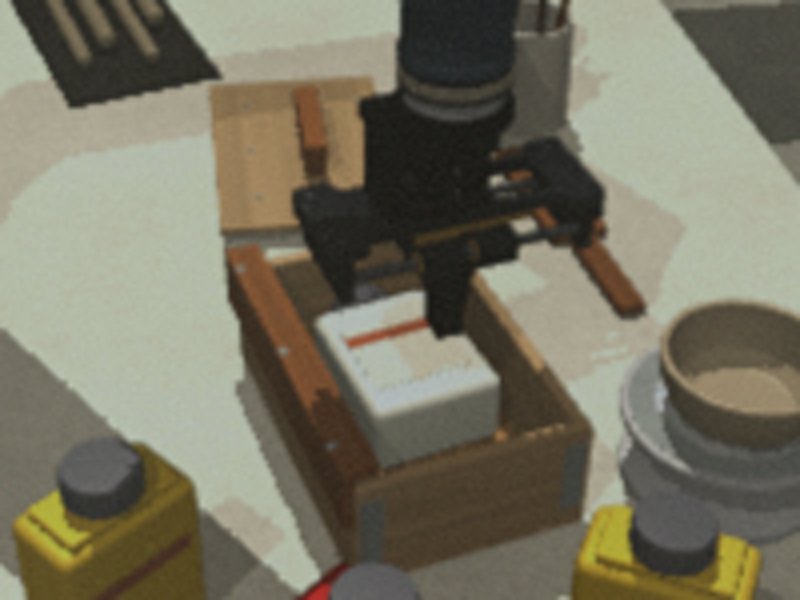

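The canister appears to be on its side. I'll lift away towards the lid, opening the gripper on the way, then check from the top.

>>> arm_command(plan=[[[0,0,1.5],0],[[-0.1,1.5,2],-0.5],[[-0.3,3.4,2],-1],[[-0.5,5.3,2],-1.7],[[-0.7,7.2,2],-2.7]], fingers=0.2)

```text
time: 4.75
position: [0.5237, -0.0331, 0.1728]
tool_rot: [0.487, -0.512, 0.512, -0.488]
ft_force: [0.6, 0.1, 0.1]
grip_width: 0.0328
```

>>> arm_command(plan=[[[-0.2,1.9,0],0],[[-0.3,3.8,0],0],[[-0.5,5.7,0],0],[[-0.65,7.6,0],0],[[-0.7,9.3,0],0]])

```text
time: 5.25
position: [0.5057, 0.2004, 0.1726]
tool_rot: [0.489, -0.511, 0.511, -0.489]
ft_force: [-0.3, -0.6, -0.7]
grip_width: 0.0517
```

```bash
python3 -c "
from h import *
o=st();snap('top','t4.png',(310,165,420,250),7)
snap('side','s4.png',(240,150,400,290),4)
print(o['position'],(np.array([.507,.199,.038])-o['position'])/.025)
"
```

```text
t 5.25 pos [0.5057 0.2004 0.1726] jawyaw -2.51 ydir [ 0.  0. -1.] F [-0.32 -0.61 -0.74] M [-0.121  0.04   0.014] w 0.0517 q [0.17 0.49 1.69 0.   0.97 0.22] box [0.0599 0.3793]
[0.50574361 0.20036796 0.1726115 ] [ 0.0502554  -0.0547182  -5.38446008]
```

View pics/t4.png

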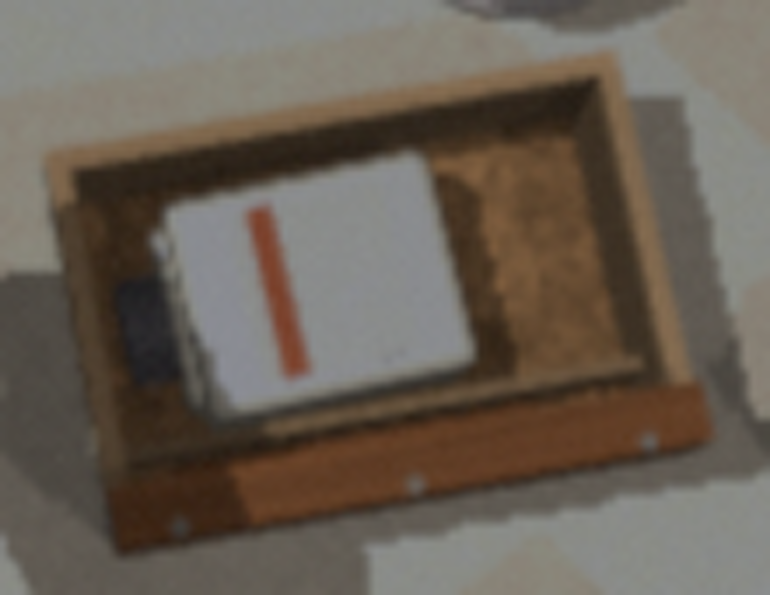

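View pics/s4.png

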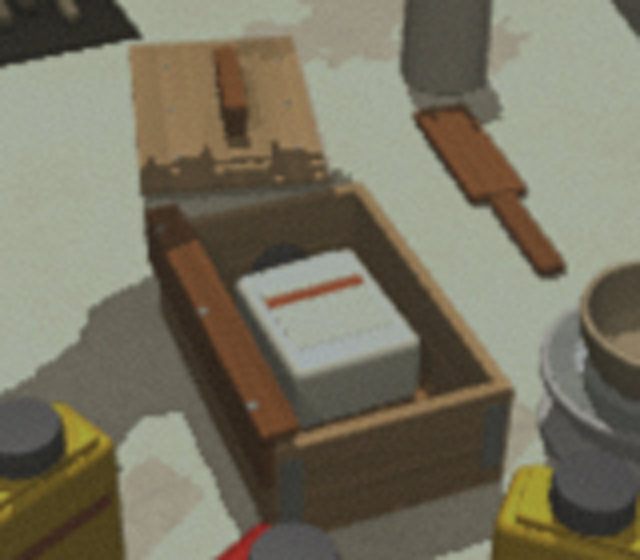

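The canister lies flat: its white top face spans about (168,200) to (473,357) in the crop, the cap points to +y and the sides run parallel to the box. I'll check the size of its top face, then grasp the lid handle.

```bash
python3 -c "
from fit import *
P=[onz(*T(x,y),.066) for x,y in((168,203),(415,150),(473,357),(228,415))]
for i in range(4): print(w2b(*P[i][:2]).round(4), np.linalg.norm(P[i]-P[(i+1)%4]).round(4))
"
```

```text
[0.0583 0.0786] 0.1127
[ 0.0624 -0.034 ] 0.0962
[-0.0336 -0.0403] 0.1106
[-0.0396  0.0702] 0.0983
```

>>> arm_command(plan=[[[0.05,-0.05,-1.5],0],[[0.05,-0.05,-3],0],[[0.05,-0.05,-4.4],0],[[0.05,-0.05,-5.4],0],[[0.05,-0.05,-5.4],0]])

```text
time: 5.85
position: [0.5052, 0.1956, 0.0344]
tool_rot: [-0.491, 0.513, -0.51, 0.486]
ft_force: [-0.9, -0.8, 0.7]
grip_width: 0.0523
```

>>> arm_command(plan=[[[0,0,0],0],[[0,0,0],0],[[0,0,0],0],[[0,0,0],0],[[0,0,0],0]], fingers=-1, force=20)

```text
time: 6.35
position: [0.5078, 0.1973, 0.0384]
tool_rot: [0.488, -0.511, 0.511, -0.489]
ft_force: [-1.0, 0.3, 5.1]
grip_width: 0.0221
```

```bash
python3 -c "
from h import *
o=st();snap('side','s5.png',(240,120,400,240),5)
"
```

```text
t 6.35 pos [0.5078 0.1973 0.0384] jawyaw -2.52 ydir [ 0.002  0.    -1.   ] F [-0.96  0.27  5.1 ] M [-0.143  0.031 -0.042] w 0.0221 q [0.17 0.7  1.77 0.   0.66 0.21] box [0.0613 0.3759]
```

View pics/s5.png

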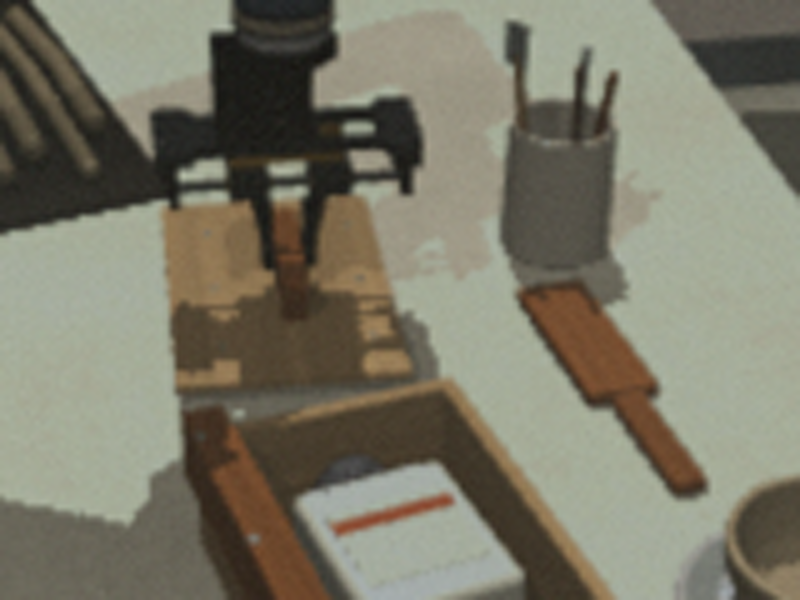

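The handle is gripped with the opening at 22.1 mm. The crop shows the fingers on either side of the bar at about (290,250). I'll lift and carry.

>>> arm_command(plan=[[[0,0,0.4],0],[[0,0,1.2],0],[[0,0,2.4],0],[[0,0,4],0],[[0,0,6],0]])

```text
time: 6.9
position: [0.5052, 0.1968, 0.1874]
tool_rot: [-0.49, 0.512, -0.51, 0.487]
ft_force: [0.8, 0.7, -3.5]
grip_width: 0.0219
```

>>> arm_command(plan=[[[0.1,-0.8,0.4],0.4],[[0.2,-2.2,0.6],0.9],[[0.3,-3.8,0.6],1.5],[[0.5,-5.4,0.6],2.1],[[0.7,-7,0.6],2.7]])

```text
time: 7.4
position: [0.524, 0.021, 0.2027]
tool_rot: [0.546, -0.449, 0.449, -0.546]
ft_force: [1.6, 0.5, -3.1]
grip_width: 0.0217
```

```bash
python3 -c "
from h import *
o=st();snap('side','s6.png')
print((np.r_[b2w(.030,-.0015),.19]-o['position'])/.025)
"
```

```text
t 7.4 pos [0.524  0.021  0.2027] jawyaw 11.14 ydir [-0.001  0.    -1.   ] F [ 1.63  0.47 -3.09] M [-0.108 -0.017  0.001] w 0.0217 q [-0.17  0.42  1.7   0.    1.02 -0.37] box [0.0439 0.1997]
[ 0.97605832 -8.00900619 -0.50974319]
```

View pics/s6.png

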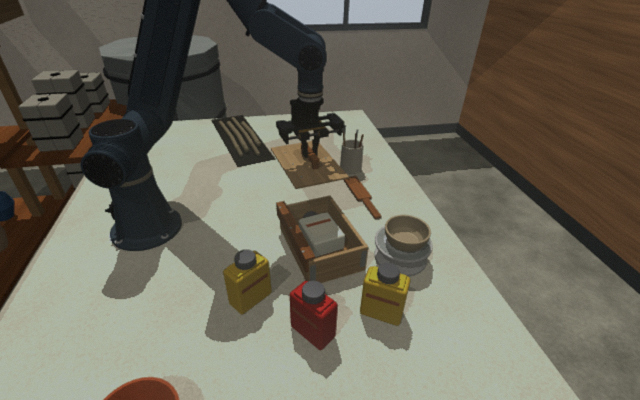

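>>> arm_command(plan=[[[0.2,-1.8,0],0],[[0.45,-3.6,0],0],[[0.65,-5.4,0],-0.05],[[0.9,-7,-0.2],-0.05],[[1,-8,-0.5],-0.05]])

```text
time: 7.95
position: [0.5505, -0.181, 0.1904]
tool_rot: [0.544, -0.451, 0.453, -0.544]
ft_force: [1.0, -0.1, -2.7]
grip_width: 0.0218
```

>>> arm_command(plan=[[[0,0,-0.3],0],[[0,0,-0.7],0],[[0,0,-1],0],[[0,0,-1],0],[[0,0,-1],0]])

```text
time: 8.45
position: [0.5497, -0.1765, 0.1648]
tool_rot: [0.545, -0.451, 0.45, -0.545]
ft_force: [0.2, 0.3, -3.1]
grip_width: 0.0216
```

```bash
python3 -c "
from h import *
o=st();snap('side','s7.png',(230,130,400,290),4.5);snap('top','t7.png',(310,155,430,245),6)
print((np.r_[b2w(.030,-.0015),.14]-o['position'])/.025)
"
```

```text
t 8.45 pos [ 0.5497 -0.1765  0.1648] jawyaw 10.82 ydir [-0.001  0.001 -1.   ] F [ 0.2   0.28 -3.05] M [-0.015 -0.001  0.064] w 0.0216 q [-0.5   0.54  1.61  0.    0.99 -0.69] box [0.0317 0.0009]
[-0.04854082 -0.10751654 -0.99088561]
```

View pics/s7.png

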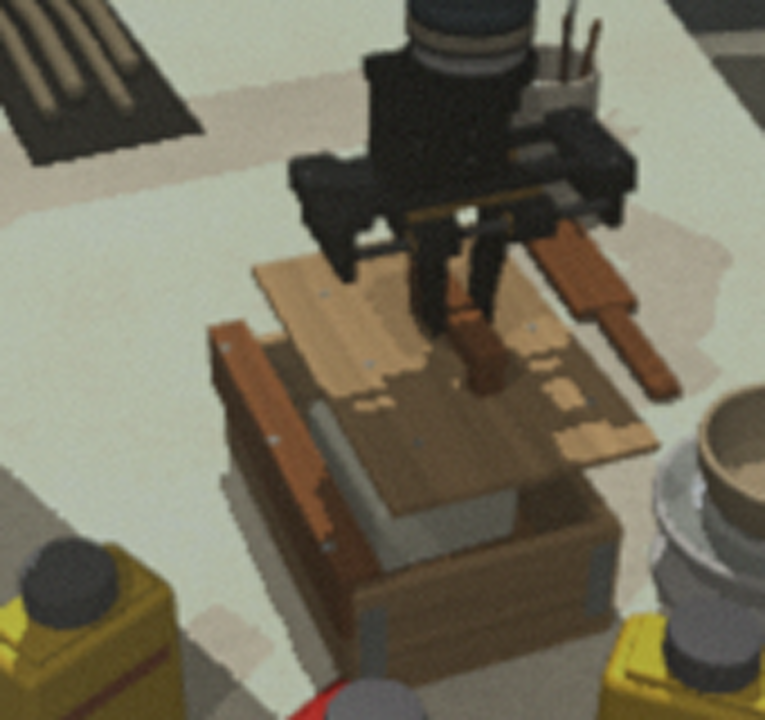

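View pics/t7.png

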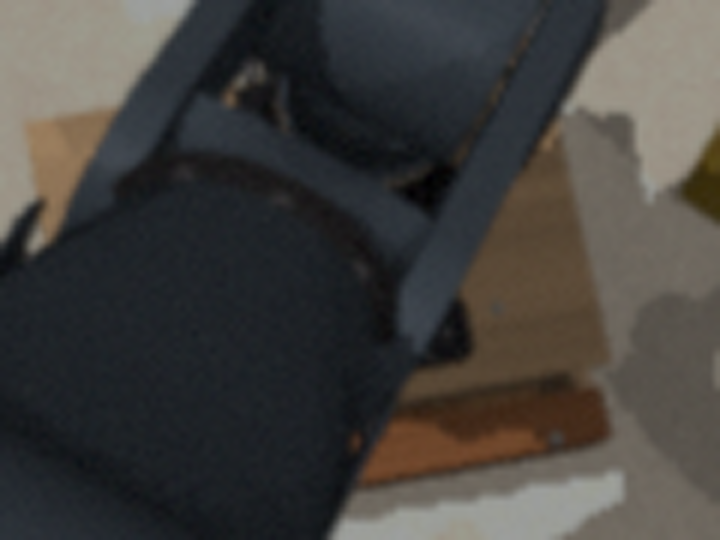

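The side crop shows the lid over the box, with its back edge from (252,268) to (391,517) clear of the lip. I'll compare the predicted corner positions with these.

```bash
cat >> fit.py <<'E'
def lidcorners(hx,hy,zb,yaw,th):
    """handle world xy via box coords of lid_back mid (bx,by), bottom back z zb, pitch th (front up); returns dict of top-face corners world"""
E
python3 - <<'E'
from fit import *
# lid pose = level, handle at TCP +(0,1.7mm along y)
o=get_obs();p=o['position'];yaw=np.radians(10.82-0.1)
pan=p[2]-.0264
c,s=np.cos(yaw),np.sin(yaw)
def P(a,b,z): b=b+.0017; return [p[0]+c*a-s*b,p[1]+s*a+c*b,z]
for nm,a,b in(('BL',-.091,.128),('BR',-.091,-.128),('FR',.075,-.128)):
    u=proj('side',P(a,b,pan+.006)); print(nm,((u-[230,130]+.5)*4.5-.5).round(1))
u=proj('side',P(.075,-.128,pan)); print('FRbot',((u-[230,130]+.5)*4.5-.5).round(1))
u=proj('top',P(-.091,-.128,pan+.006)); print('BRtop',((u-[310,155]+.5)*6-.5).round(1))
print('px/mm z', (proj('side',P(.075,-.128,pan+.016))-proj('side',P(.075,-.128,pan+.006)))*4.5/10)
E
```

```text
BL [252.1 265.4]
BR [394.1 511.5]
FR [663.3 442.3]
FRbot [662.2 450.3]
BRtop [614.7 360.8]
px/mm z [ 0.18956877 -1.34818665]
```

>>> arm_command(plan=[[[-0.1,-0.1,-0.4],0],[[-0.1,-0.1,-0.8],0],[[-0.1,-0.1,-1.2],0],[[-0.1,-0.1,-1.36],0],[[-0.1,-0.1,-1.36],0]])

```text
time: 9.05
position: [0.5467, -0.1801, 0.1297]
tool_rot: [0.545, -0.452, 0.45, -0.544]
ft_force: [0.4, -0.4, -2.2]
grip_width: 0.0216
```

>>> arm_command(plan=[[[0,0,0],0],[[0,0,0],0],[[0,0,0],0]], force=7)

```text
time: 9.35
position: [0.5476, -0.1805, 0.1314]
tool_rot: [-0.544, 0.451, -0.451, 0.545]
ft_force: [-0.1, 0.7, -3.6]
grip_width: 0.0218
```

```bash
python3 -c "
from h import *
o=st();snap('side','s8.png',(240,170,400,290),5)
"
```

```text
t 9.35 pos [ 0.5476 -0.1805  0.1314] jawyaw 10.72 ydir [ 0.001 -0.    -1.   ] F [-0.05  0.67 -3.64] M [-0.114  0.017 -0.032] w 0.0218 q [-0.51  0.58  1.64  0.    0.92 -0.7 ] box [ 0.029  -0.0026]
```

View pics/s8.png

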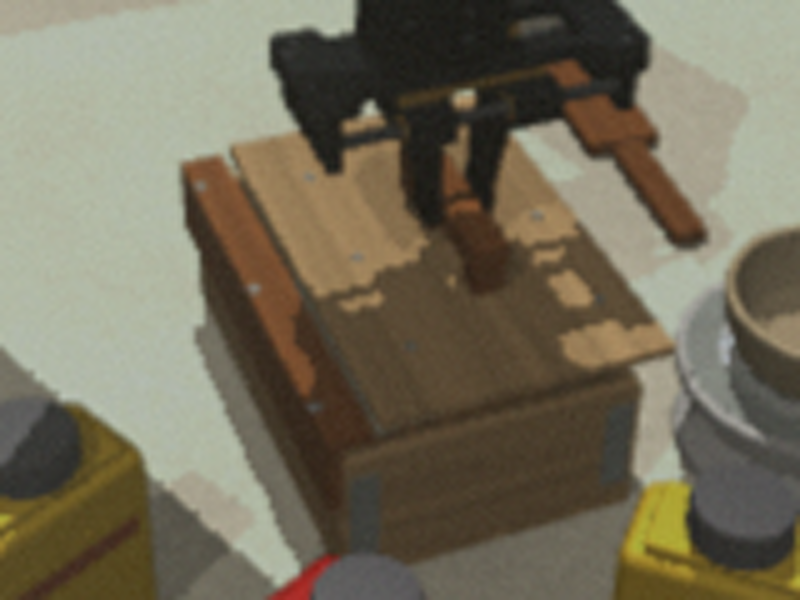

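```bash
cat > lf.py <<'E'
from fit import *
# lid pose params: bx,by (box coords of lid_back), zb, yaw(box rel), pitch ( front up +), roll
def lidpt(q,a,b,h):
    bx,by,zb,yaw,th,ro=q
    v=Ro.from_euler('ZYX',[yaw,-th,ro]).apply([a,b,h])
    xy=b2w(bx+v[0],by+v[1]); return [xy[0],xy[1],zb+v[2]]
LOC={'BL':(0,.128,.006),'BR':(0,-.128,.006),'FR':(.166,-.128,.006),'FRb':(.166,-.128,0),'BRb':(0,-.128,0),'FL':(.166,.128,.006),
 'HFR':(.102,-.055,.040),'HBR':(.080,-.055,.040)}
def lidfit(obs,crop,s,tcpbox,z,jaw,px=.4,sroll=.005):
    q0=np.array([tcpbox[0]-.091,tcpbox[1]+.0017,z-.0264,np.radians(jaw)-BY,0.0,0.0])
    sg=np.array([.0015,.0015,.01,.008,.2,sroll])
    def f(q):
        r=list((q-q0)/sg)
        for n,(u,v) in obs.items():
            uu=np.array([(u+.5)/s-.5+crop[0],(v+.5)/s-.5+crop[1]])
            r+=list((proj('side',lidpt(q,*LOC[n]))-uu)/px)
        return r
    R=least_squares(f,q0,x_scale=sg); q=R.x
    cov=np.linalg.inv(R.jac.T@R.jac)
    print('lid_back rel lip x %.1f y %.1f mm, z-rim %.1f mm yaw %.2f pitch %.2f roll %.2f deg'%((q[0]+.067)*1e3,q[1]*1e3,(q[2]-.088)*1e3,*np.degrees(q[3:])),'sd z %.1f pitch %.2f'%(cov[2,2]**.5*1e3,np.degrees(cov[4,4]**.5)),'front bottom z-rim %.1f'%((lidpt(q,.166,0,0)[2]-.088)*1e3),'batten', np.round((lidpt(q,.152,0,-.012)[2]-.088)*1e3,1))
    print(np.round(R.fun[6:]*px,1))
    return q
E
python3 -c "
from lf import *
o=st()
lidfit({'BL':(232,147),'BR':(376,433),'FR':(673,349),'HFR':(507,238),'HBR':(460,252)},(240,170),5,w2b(*o['position'][:2]),o['position'][2],10.72)
"
```

```text
t 9.4 pos [ 0.5476 -0.1805  0.1314] jawyaw 10.73 ydir [ 0.001 -0.    -1.   ] F [ 0.28  0.77 -2.4 ] M [-0.082  0.023  0.02 ] w 0.0215 q [-0.51  0.58  1.64 -0.    0.92 -0.7 ] box [ 0.0289 -0.0026]
lid_back rel lip x 3.2 y -0.3 mm, z-rim 13.9 mm yaw -1.22 pitch 2.70 roll 0.21 deg sd z 1.4 pitch 0.62 front bottom z-rim 21.7 batten 9.1
[-0.6  0.3 -0.2 -0.4  0.  -0.8 -0.3  0.9  1.4  0.1]
```

>>> arm_command(plan=[[[0.1,0.02,0],0],[[0.1,0.02,-0.08],0],[[0.1,0.02,-0.16],0],[[0.1,0.02,-0.24],0],[[0.1,0.02,-0.24],0]])

```text
time: 9.9
position: [0.5493, -0.18, 0.125]
tool_rot: [0.545, -0.451, 0.451, -0.544]
ft_force: [-1.5, 0.6, 0.8]
grip_width: 0.0222
```

```bash
python3 -c "
from h import *
o=st();snap('side','s9.png',(280,180,400,270),6.6)
"
```

```text
t 9.9 pos [ 0.5493 -0.18    0.125 ] jawyaw 10.73 ydir [-0.001 -0.    -1.   ] F [-1.48  0.64  0.78] M [-0.12   0.331  0.015] w 0.0222 q [-0.51  0.59  1.64 -0.    0.91 -0.7 ] box [ 0.0307 -0.0024]
```

View pics/s9.png

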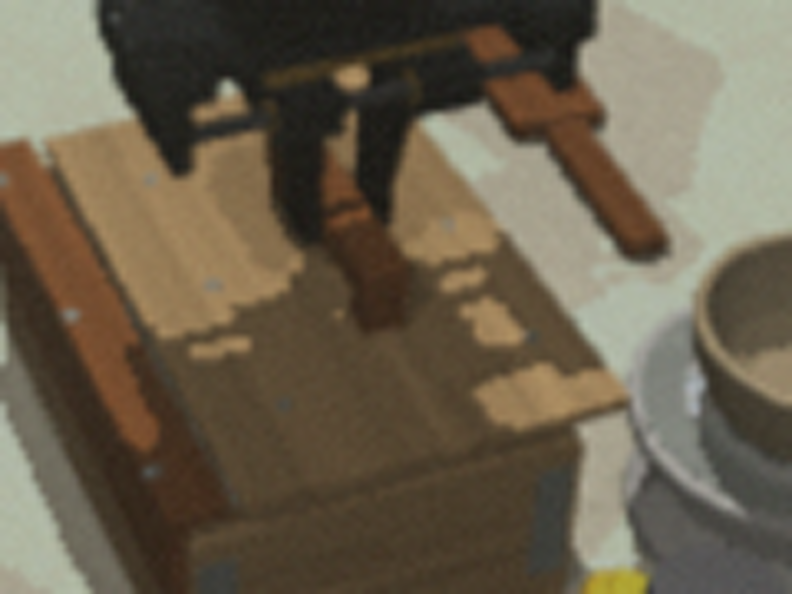

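```bash
python3 -c "
from lf import *
o=st()
c=(280,180)
q=lidfit({'BL':(48,141),'BR':(234,512),'FR':(628,394)},c,6.6,w2b(*o['position'][:2]),o['position'][2],10.73)
for th,zb in ((0,.100),(.05,.0925),(.08,.089)):
  q2=q.copy();q2[3]=0;q2[5]=0;q2[4]=th;q2[2]=zb
  print(th,[ (n,((proj('side',lidpt(q2,*LOC[n]))-c+.5)*6.6-.5).round(0)) for n in('BL','BR','FR','FRb')])
"
```

```text
t 9.95 pos [ 0.5495 -0.1799  0.125 ] jawyaw 10.72 ydir [-0.001  0.    -1.   ] F [-0.4  -0.17 -0.66] M [-0.109  0.178  0.013] w 0.0221 q [-0.51  0.59  1.64 -0.    0.91 -0.7 ] box [ 0.0309 -0.0024]
lid_back rel lip x 6.0 y 0.1 mm, z-rim 7.3 mm yaw -1.20 pitch 3.52 roll -0.04 deg sd z 1.5 pitch 0.69 front bottom z-rim 17.5 batten 4.7
[-0.5 -0.   0.5  0.   0.1  0. ]
0 [('BL', array([ 39., 134.])), ('BR', array([245., 501.])), ('FR', array([631., 397.])), ('FRb', array([629., 408.]))]
0.05 [('BL', array([ 39., 147.])), ('BR', array([244., 516.])), ('FR', array([630., 396.])), ('FRb', array([629., 407.]))]
0.08 [('BL', array([ 39., 153.])), ('BR', array([243., 523.])), ('FR', array([629., 394.])), ('FRb', array([629., 404.]))]
```

Weight is now coming off at the front, so the batten is on the front wall, and the fit shows the back sagging about 3°. I'll lower a touch more and slide backwards slowly, watching the force.

>>> arm_command(plan=[[[0,0,-0.04],0],[[0,0,-0.06],0],[[-0.06,-0.01,-0.06],0],[[-0.12,-0.02,-0.06],0],[[-0.12,-0.02,-0.06],0]])

```text
time: 10.45
position: [0.5477, -0.1805, 0.1235]
tool_rot: [-0.544, 0.451, -0.452, 0.545]
ft_force: [2.0, 1.1, 0.2]
grip_width: 0.0224
```

```bash
python3 -c "
from h import *
o=st();snap('side','s10.png',(280,180,400,270),6.6)
"
```

```text
t 10.45 pos [ 0.5477 -0.1805  0.1235] jawyaw 10.71 ydir [ 0.002 -0.    -1.   ] F [2.05 1.08 0.16] M [ 0.002 -0.339 -0.031] w 0.0224 q [-0.51  0.59  1.65  0.    0.9  -0.7 ] box [ 0.029  -0.0026]
```

View pics/s10.png

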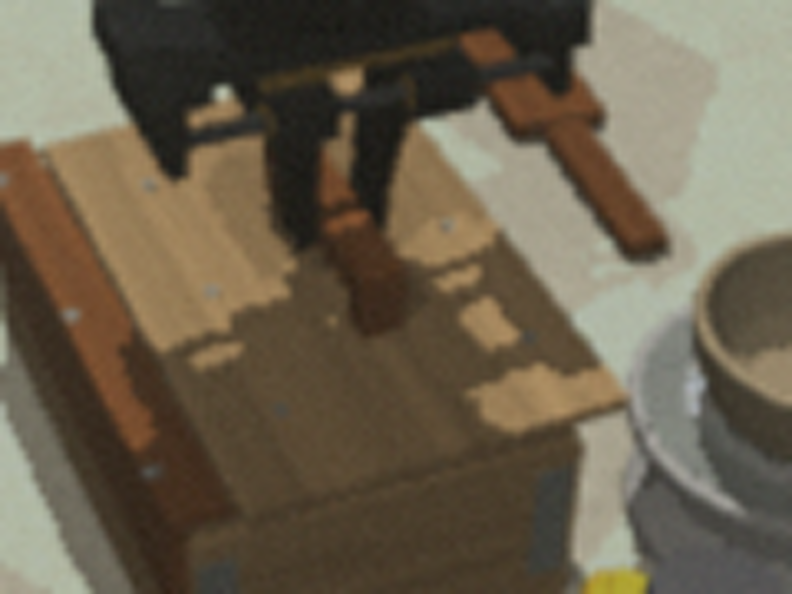

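>>> arm_command(plan=[[[-0.04,-0.01,0],0],[[-0.08,-0.015,0],0],[[-0.12,-0.02,0],0],[[-0.16,-0.03,0],0],[[-0.16,-0.03,0],0]])

```text
time: 11.0
position: [0.5426, -0.1811, 0.1235]
tool_rot: [0.545, -0.451, 0.451, -0.544]
ft_force: [0.2, 0.1, -0.9]
grip_width: 0.0223
```

```bash
python3 -c "
from h import *
o=st();snap('side','s11.png',(280,180,400,270),6.6)
"
```

```text
t 11.0 pos [ 0.5426 -0.1811  0.1235] jawyaw 10.72 ydir [-0.  0. -1.] F [ 0.21  0.14 -0.9 ] M [-0.022 -0.237 -0.012] w 0.0223 q [-0.52  0.59  1.66 -0.    0.9  -0.7 ] box [ 0.0239 -0.0023]
```

View pics/s11.png

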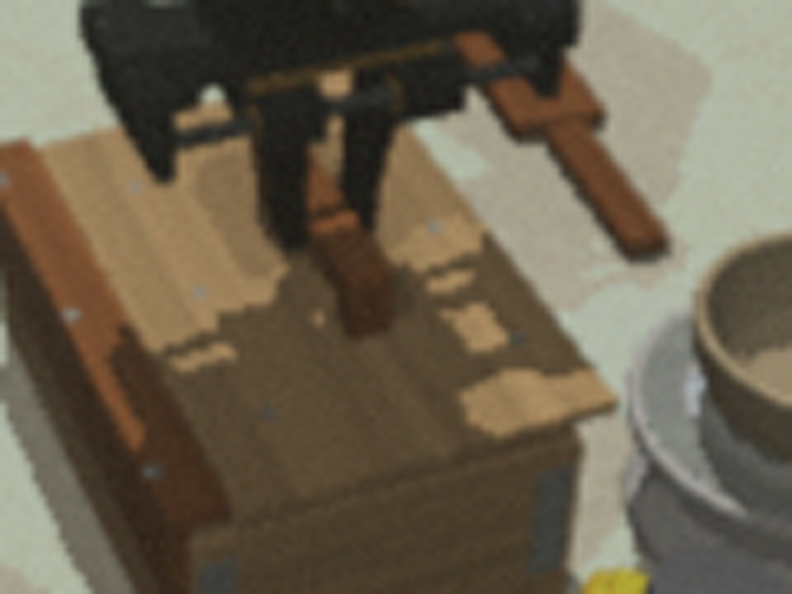

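The nails moved with the gripper and the force stays low, so the lid slid freely. I'll continue back under the lip.

>>> arm_command(plan=[[[-0.04,-0.01,0],0],[[-0.08,-0.015,0],0],[[-0.12,-0.02,0],0],[[-0.16,-0.03,0],0],[[-0.16,-0.03,0],0]])

```text
time: 11.55
position: [0.5384, -0.1818, 0.1233]
tool_rot: [0.545, -0.451, 0.451, -0.544]
ft_force: [0.9, -0.4, -1.6]
grip_width: 0.0223
```

```bash
python3 -c "
from h import *
o=st();snap('side','s12.png',(280,180,400,270),6.6)
"
```

```text
t 11.55 pos [ 0.5384 -0.1818  0.1233] jawyaw 10.72 ydir [-0.001  0.    -1.   ] F [ 0.89 -0.37 -1.61] M [-0.065 -0.221 -0.036] w 0.0223 q [-0.52  0.59  1.67 -0.    0.89 -0.71] box [ 0.0197 -0.0021]
```

View pics/s12.png

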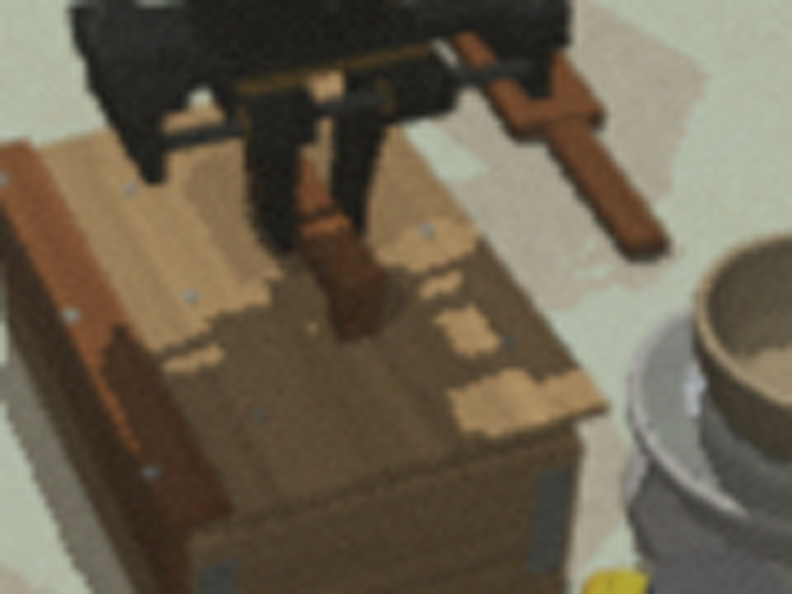

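```bash
cat > nails.py <<'E'
from lf import *
def nails():
    N={}
    d={'f1':(203,138),'f2':(376,149),'f3':(547,160),'b1':(178,375),'b2':(350,384),'b3':(525,394)}
    # uses initial top camera (fixed), z=.018
    for k,(x,y) in d.items():
        X=onz(*L(x,y),.018)[:2]-[.50704,.19896]; c,s=np.cos(-.0453),np.sin(-.0453)
        N[k]=(c*X[0]+s*X[1]+.091,-s*X[0]+c*X[1],.006)
    return N
E
python3 -c "
from nails import *
N=nails()
for k in N: print(k,np.round(N[k],4))
LOC.update({k:(x,y,z) for k,(x,y,z) in N.items()})
o=st();b=w2b(*o['position'][:2])
lidfit({'b1':(129,188),'b2':(190,296),'b3':(259,415),'f2':(428,231),'f3':(505,341),'FR':(606,406)},(280,180),6.6,b,o['position'][2],10.72,px=.3)
"
```

```text
f1 [0.1458 0.0812 0.006 ]
f2 [0.1451 0.0003 0.006 ]
f3 [ 0.1443 -0.0795  0.006 ]
b1 [0.0351 0.0804 0.006 ]
b2 [0.0354 0.0014 0.006 ]
b3 [ 0.0354 -0.0787  0.006 ]
t 11.6 pos [ 0.5384 -0.1817  0.1232] jawyaw 10.73 ydir [-0.001  0.    -1.   ] F [ 0.57  0.23 -1.47] M [-0.074 -0.152  0.004] w 0.0225 q [-0.52  0.59  1.67 -0.    0.89 -0.71] box [ 0.0197 -0.0021]
lid_back rel lip x -3.3 y -0.2 mm, z-rim 5.1 mm yaw -0.57 pitch 2.95 roll 0.10 deg sd z 1.4 pitch 0.54 front bottom z-rim 13.6 batten 0.9
[-0.1  0.2 -0.1 -0.2 -0.2 -0.  -0.2 -0.   0.1  0.4  0.4 -0.3]
```

Nail fit: the back edge is about 3–4 mm under the lip, pitch is about 3° and the batten is on the wall top. I'll go on 4 mm.

>>> arm_command(plan=[[[-0.04,-0.01,0],0],[[-0.08,-0.015,0],0],[[-0.12,-0.02,0],0],[[-0.14,-0.03,0],0],[[-0.14,-0.03,0],0]])

```text
time: 12.1
position: [0.5349, -0.1824, 0.1232]
tool_rot: [0.545, -0.451, 0.451, -0.544]
ft_force: [-0.6, 0.1, -4.0]
grip_width: 0.0222
```

```bash
python3 -c "
from h import *
o=st();snap('side','s13.png',(280,180,400,270),6.6)
"
```

```text
t 12.1 pos [ 0.5349 -0.1824  0.1232] jawyaw 10.73 ydir [-0.001  0.    -1.   ] F [-0.61  0.12 -4.  ] M [-0.099 -0.209 -0.028] w 0.0222 q [-0.53  0.58  1.67 -0.    0.89 -0.71] box [ 0.0161 -0.0021]
```

View pics/s13.png

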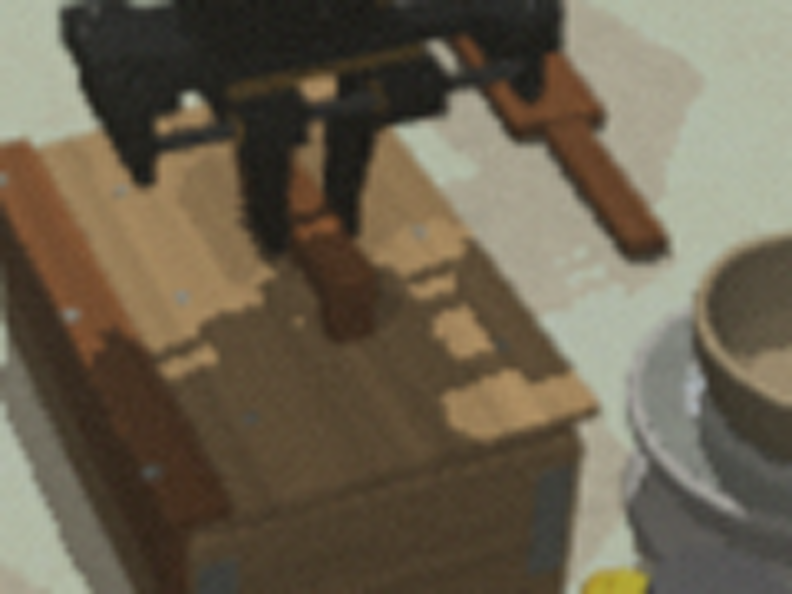

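```bash
python3 -c "
from nails import *
N=nails()
LOC.update({k:(x,y,z) for k,(x,y,z) in N.items()})
o=st();b=w2b(*o['position'][:2])
lidfit({'b1':(120,191),'b2':(182,298),'b3':(250,418),'f2':(419,233),'f3':(499,345),'FR':(598,411)},(280,180),6.6,b,o['position'][2],10.72,px=.3)
"
```

```text
t 12.15 pos [ 0.5349 -0.1824  0.1232] jawyaw 10.73 ydir [-0.001  0.    -1.   ] F [-0.46 -0.38 -4.2 ] M [-0.041 -0.17   0.006] w 0.0224 q [-0.53  0.58  1.67 -0.    0.89 -0.71] box [ 0.0161 -0.0021]
lid_back rel lip x -7.2 y -0.5 mm, z-rim 5.2 mm yaw -0.46 pitch 2.60 roll 0.16 deg sd z 1.4 pitch 0.54 front bottom z-rim 12.7 batten 0.1
[ 0.   0.1 -0.2 -0.1 -0.1 -0.  -0.   0.2 -0.2  0.4  0.4 -0.4]
```

The back edge is about 7 mm under the lip with the front raised (pitch about 2.6°). I'll move the last few mm back, so the batten clears the front wall while gripped.

>>> arm_command(plan=[[[-0.04,-0.01,0],0],[[-0.08,-0.015,0],0],[[-0.12,-0.02,0],0],[[-0.16,-0.03,0],0],[[-0.2,-0.04,0],0]])

```text
time: 12.65
position: [0.5303, -0.1837, 0.1235]
tool_rot: [-0.545, 0.451, -0.451, 0.545]
ft_force: [1.2, 1.0, -4.0]
grip_width: 0.0221
```

```bash
python3 -c "
from h import *
o=st();snap('side','s14.png',(280,180,400,270),6.6)
"
```

```text
t 12.65 pos [ 0.5303 -0.1837  0.1235] jawyaw 10.72 ydir [ 0. -0. -1.] F [ 1.2   1.02 -3.98] M [-0.044 -0.243 -0.035] w 0.0221 q [-0.53  0.58  1.68 -0.    0.88 -0.72] box [ 0.0114 -0.0025]
```

View pics/s14.png

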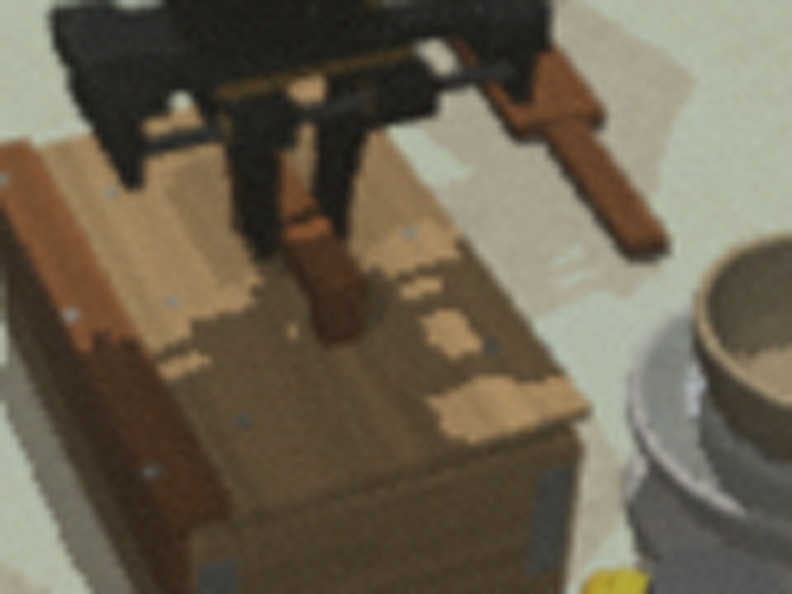

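>>> arm_command(plan=[[[-0.04,-0.01,0],0],[[-0.05,-0.01,-0.05],0],[[-0.05,-0.01,-0.1],0],[[-0.05,-0.01,-0.15],0],[[-0.05,-0.01,-0.15],0]])

```text
time: 13.2
position: [0.5288, -0.1838, 0.1195]
tool_rot: [0.545, -0.451, 0.451, -0.544]
ft_force: [-0.3, 0.7, -1.9]
grip_width: 0.0221
```

```bash
python3 -c "
from h import *
o=st();snap('side','s15.png',(280,180,400,270),6.6)
"
```

```text
t 13.2 pos [ 0.5288 -0.1838  0.1195] jawyaw 10.73 ydir [-0.001  0.    -1.   ] F [-0.31  0.68 -1.91] M [-0.165  0.     0.012] w 0.0221 q [-0.53  0.58  1.69 -0.    0.87 -0.72] box [ 0.0098 -0.0023]
```

View pics/s15.png

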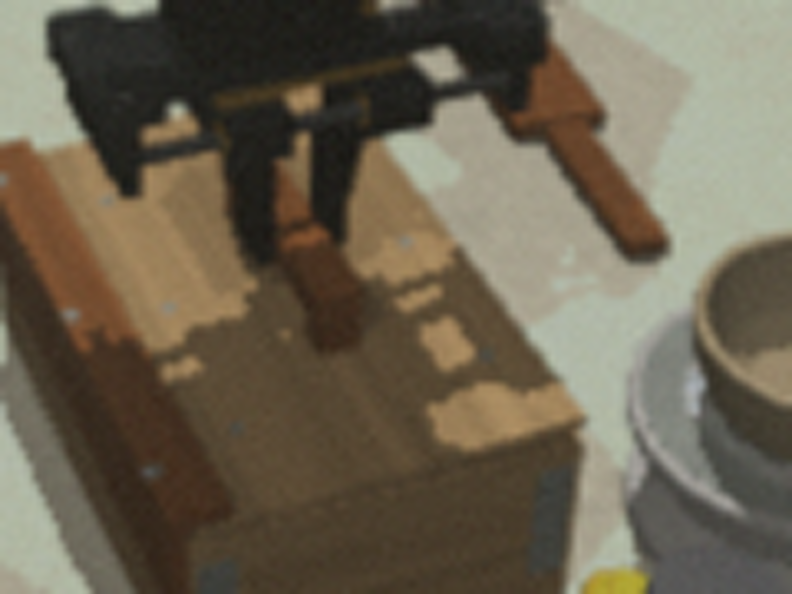

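The front is coming down: nail f3 went from (490,346) to (486,356), so the batten is inside the wall. I'll keep lowering gently.

>>> arm_command(plan=[[[0,0,-0.05],0],[[0,0,-0.1],0],[[0,0,-0.14],0],[[0,0,-0.18],0],[[0,0,-0.18],0]])

```text
time: 13.75
position: [0.5292, -0.1839, 0.1151]
tool_rot: [-0.545, 0.451, -0.451, 0.545]
ft_force: [0.0, -0.7, -2.1]
grip_width: 0.0223
```

```bash
python3 -c "
from nails import *
o=st();snap('side','s16.png',(280,180,400,270),6.6)
"
```

```text
t 13.75 pos [ 0.5292 -0.1839  0.1151] jawyaw 10.73 ydir [ 0. -0. -1.] F [ 0.01 -0.69 -2.09] M [-0.015  0.047 -0.022] w 0.0223 q [-0.53  0.59  1.69 -0.    0.86 -0.72] box [ 0.0102 -0.0025]
```

View pics/s16.png

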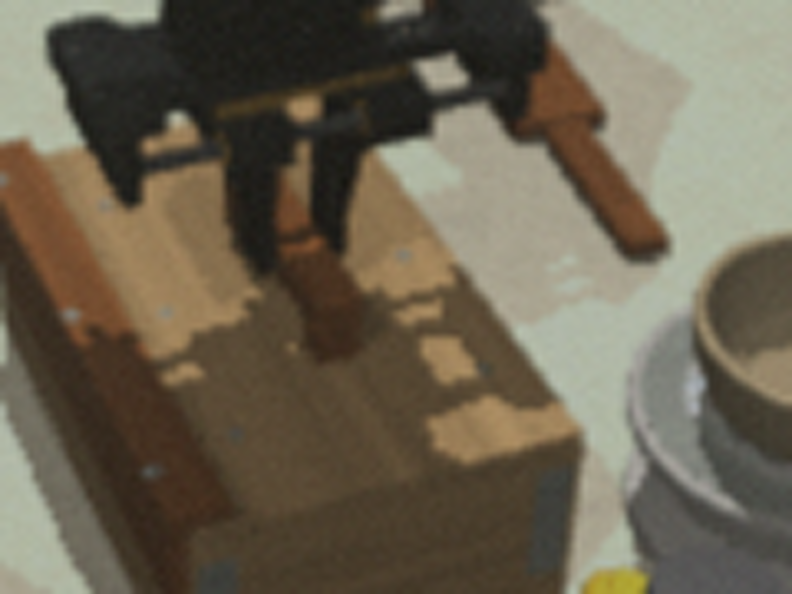

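>>> arm_command(plan=[[[0,0,-0.04],0],[[0,0,-0.08],0],[[0,0,-0.1],0],[[0,0,-0.1],0]])

```text
time: 14.2
position: [0.5293, -0.184, 0.1143]
tool_rot: [0.545, -0.451, 0.451, -0.545]
ft_force: [-2.2, 0.6, 7.9]
grip_width: 0.0218
```

```bash
python3 -c "
from nails import *
o=st();snap('side','s17.png',(280,180,400,270),6.6)
"
```

```text
t 14.2 pos [ 0.5293 -0.184   0.1143] jawyaw 10.74 ydir [ 0.001 -0.001 -1.   ] F [-2.18  0.57  7.9 ] M [ 0.095  0.421 -0.013] w 0.0218 q [-0.53  0.59  1.69 -0.    0.86 -0.72] box [ 0.0103 -0.0026]
```

View pics/s17.png

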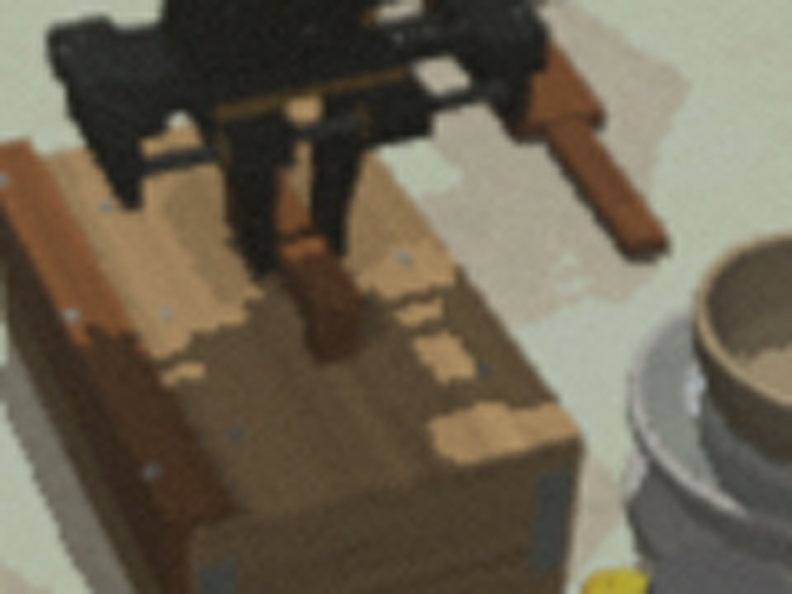

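The lid is seated: Fz is up to +8 N and its front edge is flush with the box corner at about (580,440). I'll check the fit before letting go.

```bash
python3 -c "
from nails import *
N=nails()
LOC.update({k:(x,y,z) for k,(x,y,z) in N.items()})
o=st();b=w2b(*o['position'][:2])
lidfit({'b1':(105,206),'b2':(167,313),'b3':(235,434),'f2':(404,257),'f3':(483,369),'FR':(580,437)},(280,180),6.6,b,o['position'][2],10.72,px=.3)
"
```

```text
t 14.25 pos [ 0.5293 -0.184   0.1143] jawyaw 10.74 ydir [ 0.001 -0.001 -1.   ] F [-1.48  2.15  7.79] M [0.091 0.368 0.02 ] w 0.0223 q [-0.53  0.59  1.69 -0.    0.86 -0.72] box [ 0.0103 -0.0026]
lid_back rel lip x -14.1 y -0.4 mm, z-rim 0.1 mm yaw -0.31 pitch 0.00 roll 0.14 deg sd z 1.4 pitch 0.53 front bottom z-rim 0.2 batten -11.8
[ 0.1  0.  -0.1 -0.1 -0.1 -0.  -0.1  0.1 -0.2  0.4  0.5 -0.4]
```

>>> arm_command(plan=[[[0,0,0.05],0],[[0,0,0.05],0]])

```text
time: 14.45
position: [0.5292, -0.1839, 0.1144]
tool_rot: [-0.545, 0.451, -0.451, 0.545]
ft_force: [0.2, 0.9, 3.2]
grip_width: 0.0221
```

>>> arm_command(plan=[[[0,0,0],0],[[0,0,0],0],[[0,0,0],0],[[0,0,0],0]], fingers=0.2)

```text
time: 14.85
position: [0.5291, -0.1839, 0.1138]
tool_rot: [0.545, -0.451, 0.451, -0.545]
ft_force: [0.1, 0.7, 0.2]
grip_width: 0.046
```

>>> arm_command(plan=[[[0,0,0.3],0],[[0,0,1],0],[[0,0,2],0],[[0,0,3],0],[[0,0,4],0]])

```text
time: 15.35
position: [0.529, -0.1838, 0.2153]
tool_rot: [0.545, -0.451, 0.451, -0.545]
ft_force: [0.7, -0.2, -0.3]
grip_width: 0.0526
```

>>> arm_command(plan=[[[-0.3,1.5,0.3],0],[[-0.6,3.2,0.6],0],[[-1,5,0.6],0],[[-1.3,6.8,0.6],0],[[-1.6,8.6,0.6],0]])

```text
time: 15.85
position: [0.4886, 0.0327, 0.2297]
tool_rot: [-0.544, 0.451, -0.452, 0.545]
ft_force: [-0.1, 0.3, 0.2]
grip_width: 0.0523
```

>>> arm_command(plan=[[[-0.3,1.8,0],0],[[-0.6,3.6,0],0],[[-0.6,5,0],0],[[-0.6,5,0],0],[[-0.6,5,0],0]])

```text
time: 16.35
position: [0.474, 0.1566, 0.2293]
tool_rot: [0.545, -0.45, 0.451, -0.545]
ft_force: [-0.3, -0.0, -0.4]
grip_width: 0.0521
```

```bash
python3 -c "
from h import *
o=st();snap('side','s18.png',(270,170,390,260),6.6);snap('top','t18.png',(310,165,420,250),7);crop('top','t18f.png',(0,0,640,400),1.2)
"
```

```text
t 16.35 pos [0.474  0.1566 0.2293] jawyaw 10.86 ydir [ 0.001 -0.001 -1.   ] F [-0.29 -0.02 -0.38] M [-0.111 -0.049  0.036] w 0.0521 q [ 0.1   0.35  1.73 -0.    1.06 -0.09] box [0.0204 0.3423]
```

View pics/s18.png

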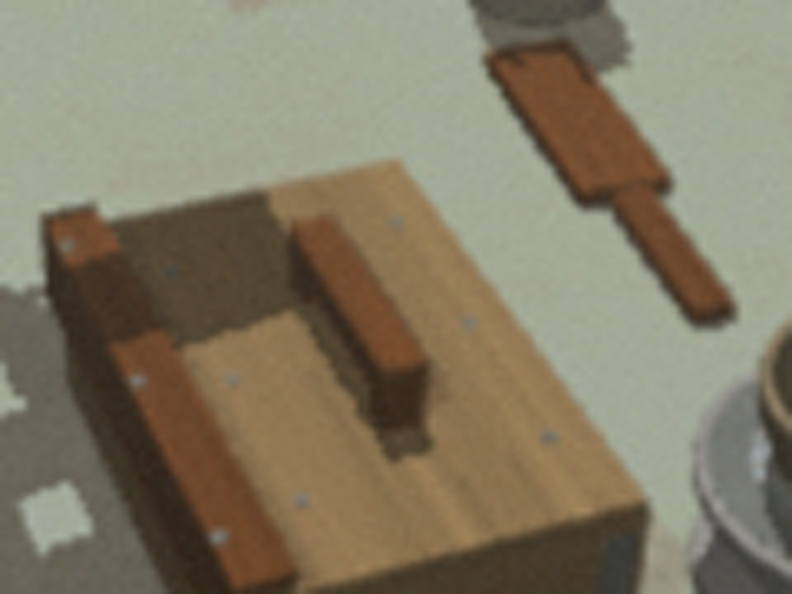

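View pics/t18.png

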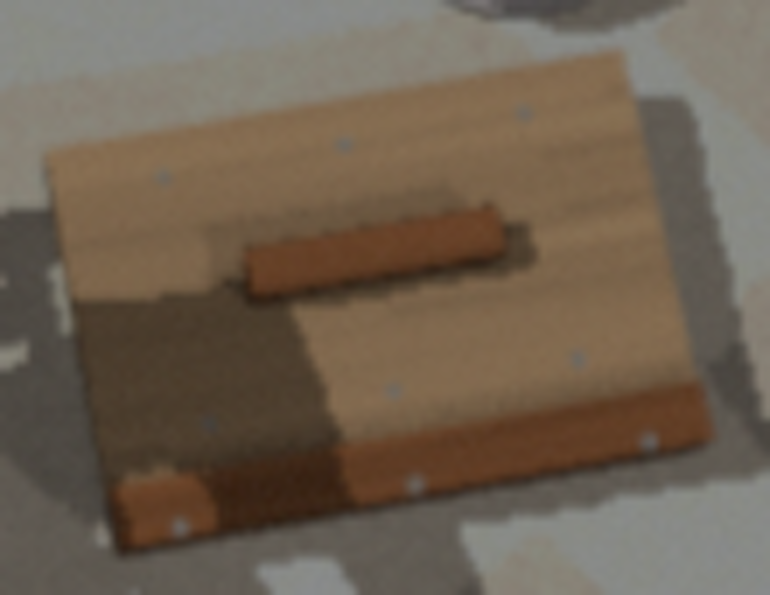

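View pics/t18f.png

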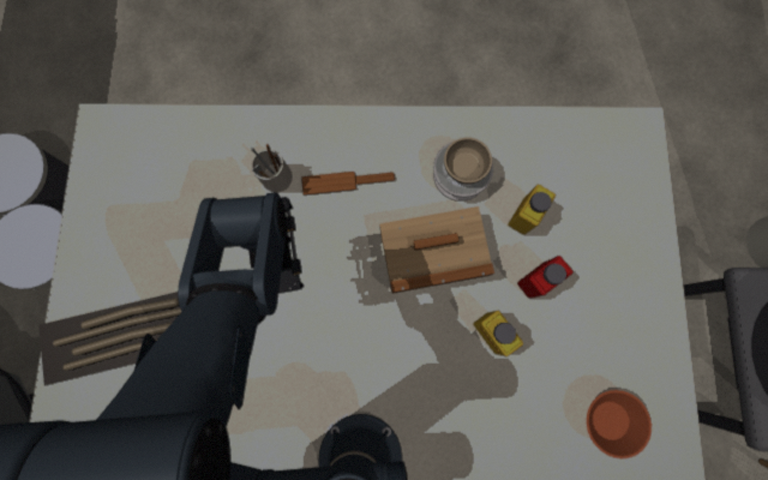

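The lid sits square on the box: its front corners in the top crop are at (45,153) and (622,53), on the rim corners measured at the start. The bystanders haven't moved. I'll run one last joint fit with both cameras.

```bash
python3 - <<'E'
from nails import *
N=nails(); obs=[]
for k,uv in {'f1':(163,177),'f2':(345,146),'f3':(525,112),'b2':(392,391),'b3':(577,360)}.items(): obs.append((T(*uv),N[k]))
for k,uv in {'f1':(396,223),'f2':(470,323),'f3':(548,437),'b1':(170,271),'b2':(232,379),'b3':(302,499)}.items(): obs.append((T(*uv,6.6,270,170,'side'),N[k]))
def f(q):
    r=[]
    for t,l in obs: r+=list(proj(t[0],lidpt(q,*l))-t[1:])
    return r
R=least_squares(f,[-.081,0,.088,0,0,0],x_scale=[.01,.01,.01,.1,.1,.1]);q=R.x
print('x_lip mm',(q[0]+.067)*1e3,'y',q[1]*1e3,'z-rim',(q[2]-.088)*1e3,'yaw,pitch,roll deg',np.degrees(q[3:]).round(2),'rms px',np.sqrt(np.mean(R.fun**2)))
E
```

```text
x_lip mm -14.148810023749583 y -0.7607621244735856 z-rim 0.6305826943024673 yaw,pitch,roll deg [ 0.12 -0.42  0.01] rms px 0.15846067913574002
```

All values are within tolerance, so I'm handing in.

```bash
python3 -c "
from h import *
print(hand_in())"
```

```text
the job is handed in; nothing more can be done
None
```

The job is handed in at about 16.4 s of the 58 s allowed; the hand-in gives no verdict.

**Canister:** I pushed the white canister over from high up with the closed fingers, without lifting it. It came to rest flat on its broad side with the cap toward +y. I saw this in both cameras before the lid went on; I could not look again afterwards because the lid covers it.

**Lid:** The arm can only turn about the vertical, so I could not tilt the lid directly. I let it tip in a light 7 N grip with its front batten on the front wall. I slid the back edge about 8 mm under the lip with the front raised 2.6–3°. Then I moved it fully home, lowered the front, let go and backed the arm away.

**Last checks, two-camera fit after release (0.16 px rms):**

| Quantity | Measured | Allowed |
|---|---|---|
| Back edge under the lip | 14.1 mm | 8 to 19 mm |
| Height above the rim | +0.6 mm | within 3 mm |
| Off centre along the length | 0.8 mm | within 12 mm |
| Square to the box | 0.1° | within 3.4° |
| Level | 0.4° | within 1.4° |

- **Bystanders:** the bowl, jar, paddle and look-alike canisters showed no visible movement.
- **Disagreement:** while the lid was tilted, single-camera height readings carried about 1.5 mm of uncertainty. One put the batten 4.7 mm above the wall when the force showed it touching, so there I went by force and motion. No check failed.

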